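# Tablet from charging rack to recipe stand

## Task

Time to cook: slide the tablet in the green case straight up out of its slot in the wooden charging rack, and prop it on the white recipe stand, centred and leaning against the backrest, with its screen facing out of the stand's open front. Lower it until its bottom edge rests on the stand before you let go, and leave the blue and orange tablets in their slots.

Things in the scene. Friction and masses are not known exactly. Their poses are not given: they have to be found in the camera images.
- green_tablet_centre (a point): centre of a thin tablet in a green case, 9 mm thick (own x), 112 wide (own y), 150 tall (own z, up; top edge 75 mm above this point), 0.18 to 0.35 kg. Black screen on its -x face. It stands upright in one of three parallel slots, 78 mm apart along x, of a fixed wooden rack with an 18 mm base; two fins hold its lowest 60 mm with 2 mm play each side, the upper 90 mm stand free.
- blue_tablet_centre (a point): tablet in a blue case, same size and shape as the green one, in another slot of the rack, to be left there; point at its centre, axes as for the green one.
- orange_tablet_centre (a point): tablet in an orange case, same size and shape as the green one, in another slot of the rack, to be left there; point at its centre, axes as for the green one.
- stand_seat (a point): spot on the cradle floor of the fixed white recipe stand (130 mm wide along own y; own x from open front to backrest, z up) where the middle of an upright tablet's bottom edge should land: 14 mm free before and behind it. The floor slopes 18 degrees down to the back: let go, it tips onto the backrest, which leans 18 degrees, its top 80 mm above and 50 mm behind this point. Front lip 22 mm high; no side walls.
Things that resemble listed ones, but are neither listed nor needed, are in the scene too. Leave any red or turquoise look-alike of the part that bears green_tablet_centre alone.

How it is judged (in metres and radians):
On the way, in this order (a step that is already met when the one before it is completed fails the run):
1. the green tablet has been slid up out of its slot and is held clear of the rack (height (world z) of green_tablet_centre above 0.165 m and contact force between the fingers and green_tablet above 0.5 N), for 0.1 s.
2. the green tablet is lowered to within about 20 mm of the stand's cradle while still held (x of green_tablet_centre in the frame of stand_seat between -0.03 and 0.06 m and y of green_tablet_centre in the frame of stand_seat between -0.03 and 0.03 m and z of green_tablet_centre in the frame of stand_seat between 0.04 and 0.097 m and contact force between the fingers and green_tablet above 0.5 N), for 0.05 s.
At the end, for the whole second after the job is handed in: The green tablet rests in the stand, leaning back 8 to 45 degrees, centred within 25 mm, its width parallel to the stand within 12 degrees, screen to the open front (so the blue tablet is on its own -y side), still; the blue and orange tablets are within 20 mm of where they stood (x of green_tablet_centre in the frame of stand_seat between 0.005 and 0.075 m and y of green_tablet_centre in the frame of stand_seat between -0.025 and 0.025 m and z of green_tablet_centre in the frame of stand_seat between 0.04 and 0.085 m and angle between green_tablet_centre's own z axis and vertical between 0.14 and 0.8 rad and angle between the y axis of green_tablet_centre and the y axis of stand_seat, either way round below 0.22 rad and y of blue_tablet_centre in the frame of green_tablet_centre below 0 m and linear speed of green_tablet below 0.02 m/s and distance of each of blue_tablet_centre, orange_tablet_centre from where it was at the start of the episode below 0.02 m); the robot touches nothing.
It fails at once if the blue tablet is pulled up or knocked from its place (moved by more than 30 mm) (distance of blue_tablet_centre from where it was at the start of the episode above 0.03 m).
It fails at once if the orange tablet is pulled up or knocked from its place (moved by more than 30 mm) (distance of orange_tablet_centre from where it was at the start of the episode above 0.03 m).
It also fails if it takes over 45 s, if anything falls off the work surface, if the arm or the gripper's body presses on something with over 40 N, if the wrist force passes 120 N, or if a joint passes its speed limit or range.

## Robot

A 6-joint arm with a two-finger parallel gripper is mounted at the origin on a cart in front of the work surface, level with it; the furniture and walls round the work are solid. World frame = base frame: x ahead of the robot, y to its left, z up, the work surface at z = 0. Lengths are in mm, angles in rad, forces in N, time in s.
With the tool pointing down it reaches from about 275 to 750 mm from the base axis. Payload 10.2 kg.
Tool frame: the origin (TCP) lies on the front face of the gripper's body, between the roots of the fingers; the fingertips stand 73 mm ahead of it and the grasp point (between the pads) lies 54 mm ahead of it; z points along the fingers, y is the line along which they close (so a half turn about z gives the same grasp; the last joint's range is limited). The gripper opens to 85 mm and grips with 20 to 120 N. Pads are 22 mm wide; open, the fingers measure 114 mm over their backs; the gripper's body (76 mm by 85 mm) begins 54 mm behind the grasp point. The pads swing forward as they close: fully open they stand 13 mm farther back than shut.
Start: joints at [-1.361, 0.313, 1.498, -0, 1.331, -0.223], TCP at [220.181, -476.605, 303.894] pointing down, gripper open.
Joint ranges: [-2.94, 2.94], [-0.97, 2.17], [0.19, 2.56], [-1.23, 4.37], [0.02, 3.11], [-2.88, 2.88]. Speed limits (rad/s): [2.39, 2.39, 3.01, 3.14, 3.14, 3.14].

## Interface

Orientations are given as a unit quaternion [w, x, y, z].
In Python, from rig import * gives the robot as it stands.
- The arm moves only by the tool step_arm, never from a script. Its argument "plan" is a list of rows, each an object with "offset": the shift along the tool's x, y, z in cm, a list of three; "rot": the turn, a rotation vector about the tool's x, y, z in degrees, a list of three; "gripper": the finger opening in cm, from 0 to 8.54. In form: [{"offset": [x, y, z], "rot": [wx, wy, wz], "gripper": gripper}, ...]. A call has 1 to 12 rows; each row is the pose to reach, as a shift and turn from the pose commanded when the call began, along the tool's axes at that moment; what a row does not reach only later rows make up. A row lasts 1/10 s, in which the tool goes at most 50 mm and 8.59 degrees, less where a joint would pass 70% of its speed; a pose out of reach is approached as far as the arm can. A call with a gripper value outside its range is refused whole. The fingers move at their own pace and stop on an object; "squeeze" is the grip in N (left out, the last holds). Time passes only in rows, so rows that repeat a pose let the fingers close. It gives the time, the measured TCP pose, the force, the opening and the grip force at its end, in the units of the state.
- sense(): the state, without advancing time (a new reading comes with each control period).
- capture(name): name is "side" or "top"; returns a dict with "color" (384x512x3 uint8, red, green, blue), "depth" (384x512 float32, mm along the optical axis (not along the pixel's ray), 0 where there is no reading), "vertical_fov" (degrees; the focal length in pixels is half the picture's height over the tangent of half this angle, whatever the lens; pixels are square), "cx", "cy" (the principal point, pixels), "rvec" (rotation vector, rad) and "tvec" (3), from world to camera coordinates, as OpenCV has them. Camera axes: x right, y down, z forward; pixel columns grow to the right and rows downward; lengths in mm; the calibration is good to about 2 mm. A picture is of the moment at which its call begins.
- finish_job(): hands the job in; it is judged then, once.
The state is a dict: "time_s": time; "joints": joint angles; "dq": joint speeds; "tau": joint torques, N m; "eef_pos": TCP position; "ee_rot": TCP orientation; "force": force on the tool from outside, world axes, zero at the start; "wrist_torque": the same for the moment, N m; "grip_width": opening from 0.0 (shut) to 1.0 (fully open); "grip_force": force on a finger pad.
Only numpy, scipy, OpenCV 4.12 (cv2) and the standard library are available. Lean on these libraries where they do the work, as an engineer would, in place of code of your own. Each camera call takes 0.05 s, during which the arm holds its last target. There are 200 camera calls.

## Working session

There is one attempt and no reset: what is moved stays moved. The work goes in short steps, Python scripts to look and compute and a tool call to move; the robot and the scene stay as the last step left them, time stands still between calls to the robot, and variables do not carry over. Pictures are saved under pics/ and viewed, at most 10 in all, crops included, and the job is handed in when it is done.

Besides the shell and the picture viewer there is one more tool, called after "Emit:" by a JSON object that holds its "op" and its "data", one argument or row to a line. step_arm: Moves the arm, as the interface text tells. Its arguments: {"type":"object","properties":{"plan":{"type":"array"},"squeeze":{"type":"number"}},"required":["plan"]}

```bash
mkdir -p pics; cat > h.py <<'E'
from rig import *
import numpy as np, cv2
def cloud(c):
    d=c["depth"]; h,w=d.shape
    f=h/2/np.tan(np.radians(c["vertical_fov"])/2)
    u,v=np.meshgrid(np.arange(w),np.arange(h))
    P=np.stack([(u-c["cx"])*d/f,(v-c["cy"])*d/f,d],-1)
    R=cv2.Rodrigues(np.array(c["rvec"],float))[0]
    W=(P-np.array(c["tvec"]).ravel())@R
    W[d==0]=np.nan
    return W
E
python3 - <<'E'
from h import *
ims=[]
for n in("side","top"):
    c=capture(n); np.savez(n+"0.npz",W=cloud(c),color=c["color"]); ims.append(c["color"])
    R=cv2.Rodrigues(np.array(c["rvec"],float))[0]; print(n,-R.T@np.array(c["tvec"]).ravel(),R[2],c["vertical_fov"])
    cv2.imwrite(f"pics/{n}0.png",cv2.resize(c["color"][...,::-1],(800,600)))
print(sense())
E
```

```text
side [109.5494776  788.66856522 701.42369101] [ 0.37781832 -0.72768428 -0.57247611] 50.83375790924634
top [435.592079    31.58453793 954.35244902] [ 0.1015597  -0.02397062 -0.99454062] 57.68083114969438
{'time_s': 0.1, 'joints': array([-1.36140454e+00,  3.13378005e-01,  1.49837147e+00, -3.89403677e-06,
        1.33097728e+00, -2.23380364e-01]), 'dq': array([-0.00185744, -0.00171496, -0.0019747 ,  0.00019658,  0.0010654 ,
        0.00075475]), 'tau': array([ 2.51698642e-03, -4.12892282e+01, -2.60145271e+01, -2.22619992e-04,
        2.96597573e-03,  1.80809411e-05]), 'eef_pos': array([ 220.14524955, -476.45067766,  303.39655989]), 'ee_rot': array([-5.67051527e-04,  9.76679484e-01,  2.14701802e-01,  2.07510751e-06]), 'force': array([ 1.31048782,  0.58483007, -0.54519193]), 'wrist_torque': array([-0.03882605,  0.03370147, -0.01152056]), 'grip_force': 0.0, 'grip_width': 0.9991863662273087}
```

View pics/side0.png

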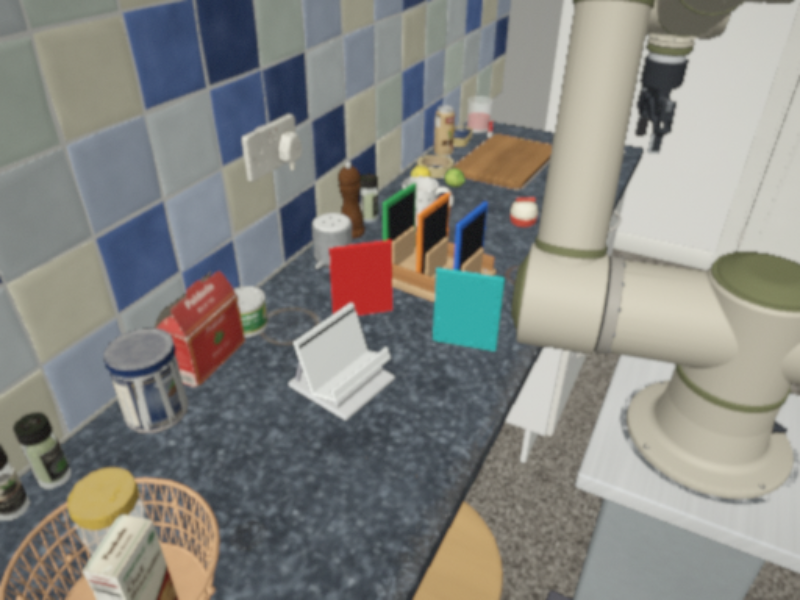

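View pics/top0.png

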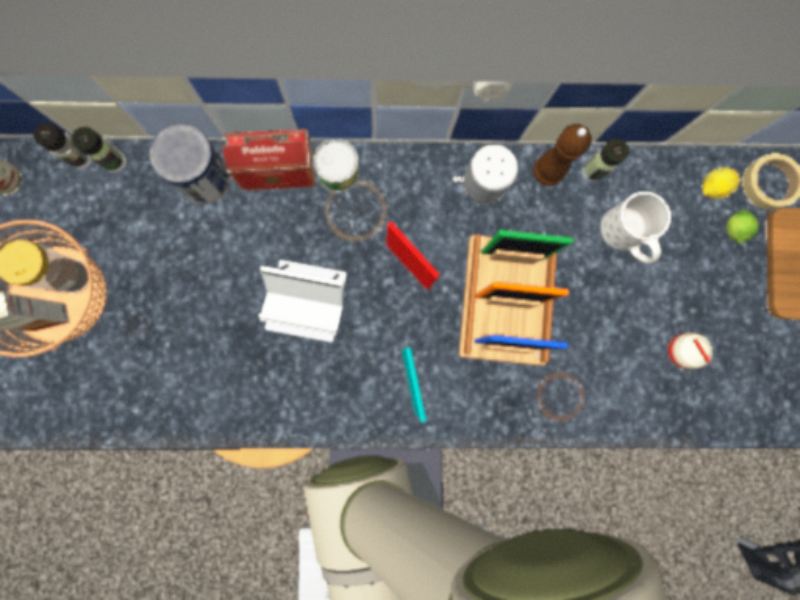

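The top view (right = −y, up = +x) shows the rack slots at (528,243) green, (523,291) orange and (521,342) blue. The white stand is at (303,300), with its backrest towards +x and its open front towards −x. The red (412,256) and turquoise (414,385) look-alikes are free-standing. The candidates are green at (528,243), red and turquoise. Only the green-cased one stands in a rack slot.

```bash
cat > m.py <<'E'
from h import *
for n in("top","side"):
    D=np.load(n+"0.npz"); W=D["W"]; C=D["color"]; hsv=cv2.cvtColor(C,cv2.COLOR_RGB2HSV)
    H,S,V=[hsv[...,i] for i in range(3)]; x,y,z=[W[...,i] for i in range(3)]
    reg=(y<0)&(y>-450)&(x>300)&(x<700)&(z>100)&(z<190)
    for nm,lo,hi in(("green",55,80),("orange",8,20),("blue",105,125),("red",0,5),("turq",82,98)):
        m=(reg if nm not in("red","turq") else (z>100)&(z<300)&(x>200)&(x<700)&(abs(y)<300))&(H>=lo)&(H<=hi)&(S>130)&(V>60)
        P=W[m]
        if len(P)<10: print(n,nm,len(P)); continue
        zt=np.percentile(P[:,2],95); T=P[P[:,2]>zt-12]
        (cx,cy),(a,b),ang=cv2.minAreaRect(T[:,:2].astype(np.float32))
        B=cv2.boxPoints(((cx,cy),(a,b),ang)); e=max((B[1]-B[0],B[2]-B[1]),key=np.linalg.norm)
        print(n,nm,len(P),"ztop",zt.round(1),"c",np.round((cx,cy),1),"size",np.round((a,b),1),"dir deg",np.degrees(np.arctan2(e[1],e[0])).round(1))
    # white stand
    m=(S<40)&(V>130)&(x>330)&(x<560)&(y>0)&(y<250)&(z>5)&(z<140)
    P=W[m]; print(n,"stand",len(P),P.min(0).round(),P.max(0).round())
    np.save(n+"_stand.npy",P)
E
python3 m.py
python3 - <<'E'
import cv2
im=cv2.imread("pics/top0.png"); cv2.imwrite("pics/crop1.png",cv2.resize(im[200:400,240:600],(792,440),interpolation=cv2.INTER_CUBIC))
E
```

```text
top green 276 ztop 169.3 c [ 617.1 -203.7] size [111.6   9.7] dir deg 84.6
top orange 307 ztop 169.5 c [ 540.  -193.5] size [111.1   9.7] dir deg 84.2
top blue 227 ztop 169.2 c [ 460.9 -190.5] size [111.7   8.9] dir deg 85.1
top red 281 ztop 150.8 c [599.1 -22.8] size [107.5   8. ] dir deg 42.3
top turq 235 ztop 151.2 c [399.2 -26.2] size [109.9   9.3] dir deg 11.7
top stand 1710 [466.  88.   5.] [560. 225. 113.]
side green 168 ztop 169.6 c [ 615.6 -196.5] size [100.6  10.5] dir deg 84.4
side orange 206 ztop 170.0 c [ 538.6 -190.2] size [108.2   9.6] dir deg 84.4
side blue 202 ztop 169.8 c [ 459.9 -189.3] size [109.1  10.4] dir deg 85.1
side red 671 ztop 150.9 c [598.5 -22.9] size [109.6  14.7] dir deg 41.8
side turq 763 ztop 150.5 c [395.6 -24.7] size [107.6  15.2] dir deg 13.4
side stand 2285 [466.  87.   5.] [560. 228. 114.]
```

View pics/crop1.png

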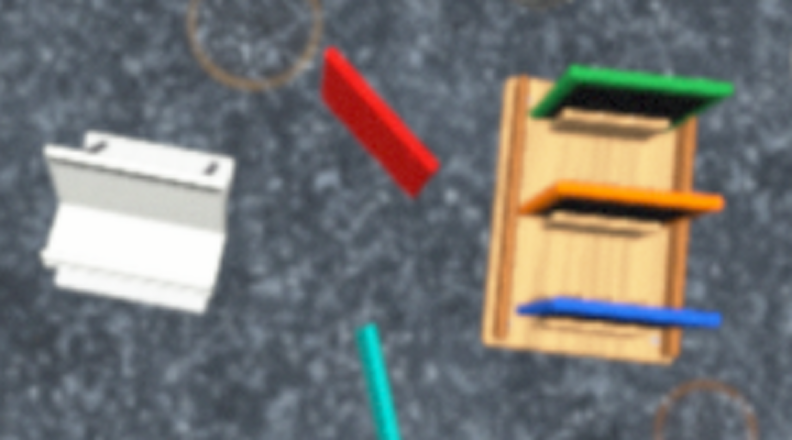

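The crop confirms the green-cased tablet in the far slot, screen towards −x, and the stand opening towards −x. Next I measure the stand.

```bash
cat > st.py <<'E'
from h import *
A=[]
for n in("top","side"):
    D=np.load(n+"0.npz"); W=D["W"]; C=D["color"]; hsv=cv2.cvtColor(C,cv2.COLOR_RGB2HSV)
    S,V=hsv[...,1],hsv[...,2]; x,y,z=[W[...,i] for i in range(3)]
    m=(S<60)&(V>110)&(x>430)&(x<640)&(y>60)&(y<250)&(z>5)&(z<140)
    m=cv2.erode(m.astype(np.uint8),np.ones((2,2)))>0
    P=W[m]; A.append(P)
    zt=np.percentile(P[:,2],99); T=P[P[:,2]>zt-10]
    r=cv2.minAreaRect(T[:,:2].astype(np.float32)); print(n,len(P),zt,"top edge",r)
    print(" rect all",cv2.minAreaRect(P[:,:2].astype(np.float32)))
    yaw=None
    B=cv2.boxPoints(r); e=max((B[1]-B[0],B[2]-B[1]),key=np.linalg.norm); e=e*np.sign(e[1]); 
    print(" yaw y-axis",np.degrees(np.arctan2(e[1],e[0])))
    ey=e/np.linalg.norm(e); ex=np.array([ey[1],-ey[0]])
    c0=np.array(r[0]); q=(P[:,:2]-c0)@ex; t=(P[:,:2]-c0)@ey
    print(" t range",np.percentile(t,[1,99]))
    for a in range(-110,45,5):
        s=P[(q>=a)&(q<a+5)&(abs(t)<55)][:,2]
        if len(s)>3: print("  ",a+2.5,np.percentile(s,[10,50,90]).round(0),len(s))
E
python3 st.py
```

```text
top 1985 110.74563971495296 top edge ((563.4083251953125, 148.95689392089844), (124.68174743652344, 9.197059631347656), 79.70436096191406)
 rect all ((535.53515625, 153.70172119140625), (126.55835723876953, 121.30548095703125), 79.71366119384766)
 yaw y-axis 79.704346
 t range [-62.11262904  61.19819866]
   -87.5 [ 6.  8. 10.] 49
   -82.5 [ 6.  8. 10.] 62
   -77.5 [ 6.  9. 40.] 88
   -72.5 [41. 47. 52.] 89
   -67.5 [38. 52. 54.] 68
   -62.5 [35. 36. 38.] 76
   -57.5 [33. 35. 37.] 77
   -52.5 [31. 33. 35.] 78
   -47.5 [30. 31. 33.] 70
   -42.5 [27. 30. 31.] 76
   -37.5 [26. 28. 30.] 74
   -32.5 [24. 26. 28.] 77
   -27.5 [25. 28. 34.] 85
   -22.5 [36. 42. 49.] 100
   -17.5 [52. 57. 65.] 103
   -12.5 [66. 73. 80.] 116
   -7.5 [82. 88. 96.] 119
   -2.5 [ 99. 104. 110.] 111
   2.5 [108. 110. 111.] 71
   12.5 [52. 63. 72.] 7
   17.5 [ 6.  9. 48.] 34
   22.5 [ 6.  9. 28.] 48
   27.5 [ 6.  8. 11.] 58
   32.5 [ 5.  8. 10.] 20
side 2520 109.21808657827735 top edge ((561.379638671875, 151.72889709472656), (128.97879028320312, 7.7132439613342285), 79.19730377197266)
 rect all ((533.4924926757812, 156.46533203125), (130.59140014648438, 120.99588775634766), 78.65525817871094)
 yaw y-axis 79.197296
 t range [-62.69453278  62.48339316]
   -87.5 [ 6.  8. 10.] 47
   -82.5 [ 7.  9. 11.] 74
   -77.5 [ 8.  9. 11.] 62
   -72.5 [ 9. 40. 47.] 197
   -67.5 [ 9. 45. 54.] 234
   -62.5 [ 9. 18. 53.] 103
   -57.5 [13. 17. 20.] 6
   -52.5 [10. 17. 35.] 11
   -47.5 [13. 34. 35.] 39
   -42.5 [30. 32. 33.] 51
   -37.5 [29. 30. 31.] 47
   -32.5 [27. 29. 30.] 46
   -27.5 [25. 27. 30.] 61
   -22.5 [28. 35. 43.] 199
   -17.5 [42. 51. 58.] 206
   -12.5 [58. 65. 73.] 216
   -7.5 [73. 81. 89.] 215
   -2.5 [ 87.  95. 106.] 174
   2.5 [ 97. 107. 110.] 83
   7.5 [ 9. 11. 12.] 5
   12.5 [ 8.  9. 49.] 11
   17.5 [ 9. 11. 40.] 17
   22.5 [ 8. 12. 29.] 20
   27.5 [ 7. 10. 13.] 13
   32.5 [ 7.  8. 10.] 4
```

```bash
cat >> h.py <<'E'
from scipy.spatial.transform import Rotation as Ro
def target(pos,ydir,lean=0):
    """pos TCP mm; ydir: heading(deg) of tool y; lean: tilt of tool top toward +tool y heading (deg)"""
    s=sense(); q=s["ee_rot"]; R0=Ro.from_quat([q[1],q[2],q[3],q[0]])
    t=np.radians(ydir); ey=np.array([np.cos(t),np.sin(t),0]); ez=np.array([0,0,-1.]); ex=np.cross(ey,ez)
    R1=Ro.from_rotvec(np.radians(lean)*np.cross([0,0,1.],ey))*Ro.from_matrix(np.stack([ex,ey,ez],1))
    print("offset cm",(R0.inv().apply(np.array(pos)-s["eef_pos"])/10).round(2),"rot deg",np.degrees((R0.inv()*R1).as_rotvec()).round(2),
      "| pos",s["eef_pos"].round(1),"yaw",np.round(R0.as_matrix()[:,1],3),"w",s["grip_width"]*85.4,"t",s["time_s"],"F",s["force"].round(1),"gf",round(s["grip_force"],1))
E
python3 - <<'E'
from h import *
target((616.5,-202,330),-5.5)
W=np.load("top0.npz")["W"]
m=(abs(W[...,0]-616)<120)&(abs(W[...,1]+202)<110); P=W[m]; 
for a in range(500,740,20):
  s=P[(P[:,0]>=a)&(P[:,0]<a+20)]; print(a,s[:,2].max().round(), end="; ")
E
```

```text
offset cm [47.49 -8.3  -2.64] rot deg [-5.00e-02 -5.00e-02 -5.97e+01] | pos [ 220.1 -476.5  303.4] yaw [ 0.419 -0.908 -0.001] w 85.33051567581217 t 0.1 F [ 1.3  0.6 -0.5] gf 0.0
500 52.0; 520 171.0; 540 171.0; 560 51.0; 580 50.0; 600 172.0; 620 170.0; 640 49.0; 660 5.0; 680 6.0; 700 94.0; 720 96.0;
```

Emit:
{"op": "step_arm", "data": {
  "plan": [
    {"offset": [4,-0.7,-2.6],"rot": [0,0,-6],"gripper": 4.5},
    {"offset": [8.5,-1.5,-2.6],"rot": [0,0,-12],"gripper": 4.5},
    {"offset": [13,-2.3,-2.6],"rot": [0,0,-18],"gripper": 4.5},
    {"offset": [17.5,-3.1,-2.6],"rot": [0,0,-24],"gripper": 4.5},
    {"offset": [22,-3.9,-2.6],"rot": [0,0,-30],"gripper": 4.5},
    {"offset": [26.5,-4.7,-2.6],"rot": [0,0,-36],"gripper": 4.5},
    {"offset": [31,-5.5,-2.6],"rot": [0,0,-42],"gripper": 4.5},
    {"offset": [35.5,-6.3,-2.6],"rot": [0,0,-48],"gripper": 4.5},
    {"offset": [40,-7,-2.6],"rot": [0,0,-54],"gripper": 4.5},
    {"offset": [44,-7.7,-2.6],"rot": [0,0,-59.7],"gripper": 4.5},
    {"offset": [47.5,-8.3,-2.6],"rot": [0,0,-59.7],"gripper": 4.5},
    {"offset": [47.5,-8.3,-2.6],"rot": [0,0,-59.7],"gripper": 4.5}
  ]
}}

```text
time_s: 1.3
eef_pos: [618.9, -199.1, 328.5]
ee_rot: [-0.001, 0.739, 0.674, 0.0]
force: [-1.4, -0.7, -0.9]
grip_width: 0.523
grip_force: 0.0
```

```bash
python3 - <<'E'
from h import *
target((616.5,-202,250),-5.5)
target((616.5,-202,192),-5.5)
E
```

```text
offset cm [-0.32 -0.2   7.85] rot deg [-0.06 -0.08  0.24] | pos [ 618.9 -199.1  328.5] yaw [ 0.996 -0.092 -0.001] w 44.63453245364944 t 1.3 F [-1.4 -0.7 -0.9] gf 0.0
offset cm [-0.33 -0.2  13.65] rot deg [-0.06 -0.08  0.24] | pos [ 618.9 -199.1  328.5] yaw [ 0.996 -0.092 -0.001] w 44.63453245364944 t 1.3 F [-1.4 -0.7 -0.9] gf 0.0
```

Emit:
{"op": "step_arm", "data": {
  "plan": [
    {"offset": [0,0,3],"rot": [0,0,0],"gripper": 4.5},
    {"offset": [0,0,5.5],"rot": [0,0,0],"gripper": 4.5},
    {"offset": [0,0,6],"rot": [0,0,0],"gripper": 4.5},
    {"offset": [0,0,6],"rot": [0,0,0],"gripper": 4.5}
  ]
}}

```text
time_s: 1.7
eef_pos: [616.2, -202.4, 269.7]
ee_rot: [-0.001, 0.74, 0.672, -0.0]
force: [0.1, 0.2, 0.5]
grip_width: 0.524
grip_force: 0.0
```

```bash
python3 - <<'E'
from h import *
target((616.5,-202,192),-5.5)
c=capture("side"); cv2.imwrite("pics/side1.png",cv2.resize(c["color"][100:220,200:360,::-1],(800,600),interpolation=cv2.INTER_CUBIC))
E
```

```text
offset cm [0.04 0.03 7.77] rot deg [-0.07 -0.03 -0.03] | pos [ 616.2 -202.4  269.7] yaw [ 0.995 -0.096 -0.001] w 44.73428400056442 t 1.7 F [0.1 0.2 0.5] gf 0.0
```

View pics/side1.png

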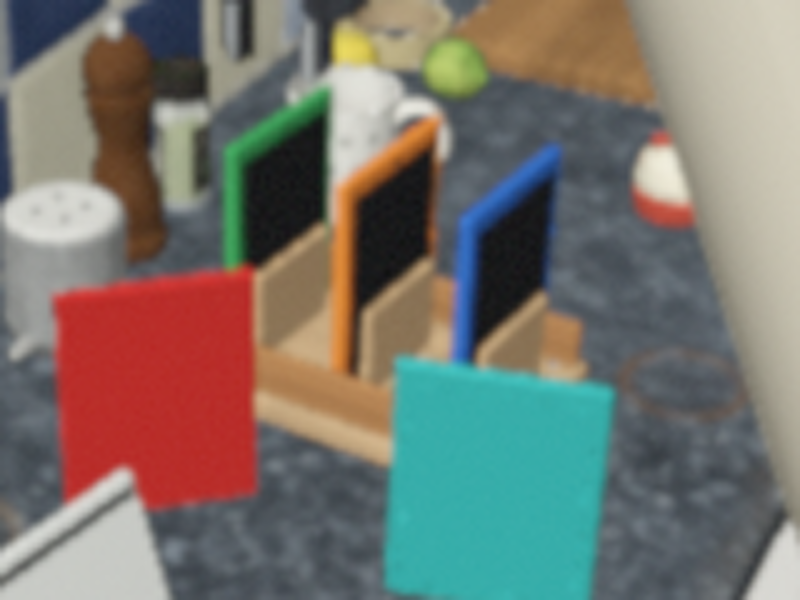

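The fingers, at the crop's top edge (310–340, 0–60), are above the green tablet's top edge. I'll descend and close now.

Emit:
{"op": "step_arm", "data": {
  "plan": [
    {"offset": [0,0,2.5],"rot": [0,0,0],"gripper": 4.5},
    {"offset": [0,0,5],"rot": [0,0,0],"gripper": 4.5},
    {"offset": [0,0,7],"rot": [0,0,0],"gripper": 4.5},
    {"offset": [0,0,7.8],"rot": [0,0,0],"gripper": 4.5},
    {"offset": [0,0,7.8],"rot": [0,0,0],"gripper": 4.5},
    {"offset": [0,0,7.8],"rot": [0,0,0],"gripper": 2},
    {"offset": [0,0,7.8],"rot": [0,0,0],"gripper": 1},
    {"offset": [0,0,7.8],"rot": [0,0,0],"gripper": 0},
    {"offset": [0,0,7.8],"rot": [0,0,0],"gripper": 0},
    {"offset": [0,0,7.8],"rot": [0,0,0],"gripper": 0}
  ],
  "squeeze": 40
}}

```text
time_s: 2.75
eef_pos: [616.9, -202.3, 193.3]
ee_rot: [0.001, 0.74, 0.672, 0.0]
force: [-0.7, -1.1, 6.3]
grip_width: 0.099
grip_force: 40.3
```

The opening of about 8.5 mm matches the tablet's thickness. Next is a straight lift.

Emit:
{"op": "step_arm", "data": {
  "plan": [
    {"offset": [0,0,-0.8],"rot": [0,0,0],"gripper": 0},
    {"offset": [0,0,-2],"rot": [0,0,0],"gripper": 0},
    {"offset": [0,0,-4],"rot": [0,0,0],"gripper": 0},
    {"offset": [0,0,-6],"rot": [0,0,0],"gripper": 0},
    {"offset": [0,0,-8],"rot": [0,0,0],"gripper": 0},
    {"offset": [0,0,-10.5],"rot": [0,0,0],"gripper": 0},
    {"offset": [0,0,-13],"rot": [0,0,0],"gripper": 0},
    {"offset": [0,0,-15.5],"rot": [0,0,0],"gripper": 0},
    {"offset": [0,0,-17.5],"rot": [0,0,0],"gripper": 0},
    {"offset": [0,0,-18.5],"rot": [0,0,0],"gripper": 0},
    {"offset": [0,0,-18.5],"rot": [0,0,0],"gripper": 0},
    {"offset": [0,0,-18.5],"rot": [0,0,0],"gripper": 0}
  ],
  "squeeze": 60
}}

```text
time_s: 3.95
eef_pos: [616.5, -202.0, 375.9]
ee_rot: [-0.001, 0.74, 0.672, -0.0]
force: [-0.4, -0.3, -2.5]
grip_width: 0.1
grip_force: 58.5
```

```bash
cat > g.py <<'E'
from h import *
import sys
c=capture("side"); C2=capture("top")
for n,c in(("side",c),("top",C2)):
    W=cloud(c); hsv=cv2.cvtColor(c["color"],cv2.COLOR_RGB2HSV); H,S,V=[hsv[...,i] for i in range(3)]
    m=(H>=55)&(H<=80)&(S>130)&(V>50)&(abs(W[...,0]-560)<150)&(abs(W[...,1])<300)&(W[...,2]>20)
    P=W[m]
    print(n,len(P),"min",np.percentile(P,2,axis=0).round(),"max",np.percentile(P,98,axis=0).round())
    r=cv2.minAreaRect(P[P[:,2]>np.percentile(P[:,2],98)-12][:,:2].astype(np.float32)); print("  top rect",np.round(r[0],1),np.round(r[1],1),round(r[2],1))
    cv2.imwrite(f"pics/{n}_{sys.argv[1]}.png",cv2.resize(c["color"][...,::-1],(800,600)))
E
python3 g.py lift; python3 -c "
from h import *
p=np.array((516.2,158.9)); target((p[0],p[1],372),-10.5)"
```

```text
side 277 min [ 609. -235.  208.] max [ 622. -147.  352.]
  top rect [ 617.9 -173.9] [11.3 53.2] 5.2
top 162 min [ 617. -156.  209.] max [ 624. -147.  351.]
  top rect [ 620.5 -152.9] [10.2  6.9] 88.7
offset cm [ 34.96 -13.44   0.42] rot deg [-0.13 -0.05  5.  ] | pos [ 616.5 -202.   375.5] yaw [ 0.995 -0.096 -0.002] w 8.341469110148383 t 4.05 F [ 0.7 -0.1 -2.2] gf 58.5
```

View pics/side_lift.png

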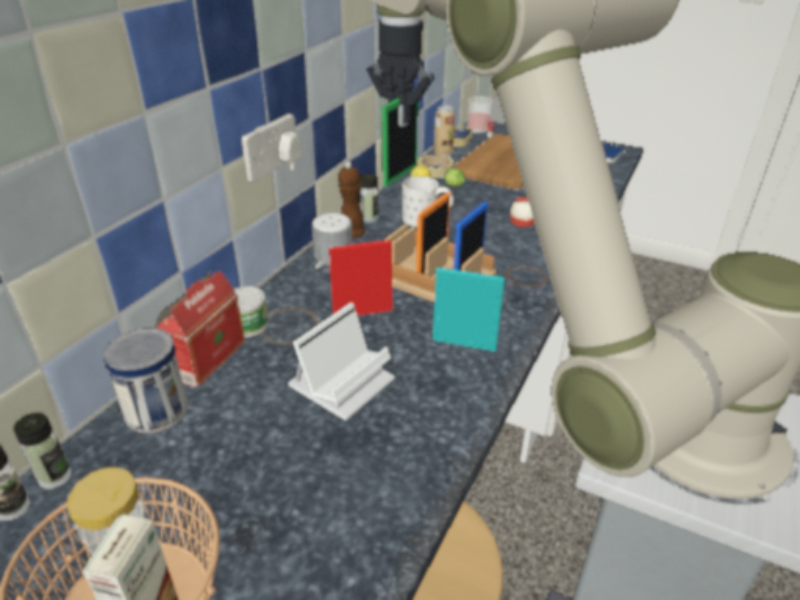

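The tablet is held upright with its bottom at z ≈ 201, clear of the rack, and the other two have not moved. Now I carry it over the stand.

Emit:
{"op": "step_arm", "data": {
  "plan": [
    {"offset": [1.5,-0.6,0],"rot": [0,0,0.3],"gripper": 0},
    {"offset": [4.5,-1.7,0],"rot": [0,0,0.8],"gripper": 0},
    {"offset": [8.5,-3.3,0],"rot": [0,0,1.4],"gripper": 0},
    {"offset": [12.5,-4.8,0],"rot": [0,0,2],"gripper": 0},
    {"offset": [16.5,-6.3,0],"rot": [0,0,2.6],"gripper": 0},
    {"offset": [20.5,-7.9,0],"rot": [0,0,3.2],"gripper": 0},
    {"offset": [24.5,-9.4,0],"rot": [0,0,3.8],"gripper": 0},
    {"offset": [28.5,-11,0],"rot": [0,0,4.4],"gripper": 0},
    {"offset": [32,-12.3,0],"rot": [0,0,4.8],"gripper": 0},
    {"offset": [34.2,-13.1,0],"rot": [0,0,5],"gripper": 0},
    {"offset": [35,-13.4,0],"rot": [0,0,5],"gripper": 0},
    {"offset": [35,-13.4,0],"rot": [0,0,5],"gripper": 0}
  ]
}}

```text
time_s: 5.25
eef_pos: [516.5, 159.7, 376.5]
ee_rot: [-0.0, 0.768, 0.64, -0.0]
force: [0.2, -0.7, -3.4]
grip_width: 0.101
grip_force: 58.7
```

Emit:
{"op": "step_arm", "data": {
  "plan": [
    {"offset": [0,0,0],"rot": [0,0,0],"gripper": 0},
    {"offset": [0,0,0],"rot": [0,0,0],"gripper": 0}
  ]
}}

```text
time_s: 5.45
eef_pos: [517.1, 158.1, 376.7]
ee_rot: [-0.0, 0.769, 0.639, -0.0]
force: [-0.5, -0.2, -2.4]
grip_width: 0.098
grip_force: 58.7
```

```bash
python3 g.py over; python3 - <<'E'
from h import *
seat=np.array((516.2,158.9,31)); t=np.radians(-10.5); ex=np.array([np.cos(t),np.sin(t),0]); L=174.5
# TCP is L above tablet bottom middle, lean 14 deg
for lean in(0,14):
  for h in(120,20,10,0):
    a=np.radians(lean); up=np.array([0,0,np.cos(a)])+ex*np.sin(a)
    print(lean,h); target(seat+[0,0,h]+L*up,-10.5,lean)
E
```

```text
side 573 min [504. 106. 210.] max [530. 211. 353.]
  top rect [522.5 185.1] [53.3 12.8] 84.6
top 95 min [502. 101. 249.] max [512. 122. 373.]
  top rect [488.8  96.8] [1.3 0. ] -176.2
0 120
offset cm [ 0.04 -0.1   5.13] rot deg [-0.01  0.01 -0.08] | pos [517.1 158.3 376.8] yaw [ 0.983 -0.184 -0.   ] w 8.195316058972471 t 5.55 F [ 0.4 -0.1 -1.9] gf 58.7
0 20
offset cm [ 0.04 -0.1  15.13] rot deg [-0.01  0.01 -0.08] | pos [517.1 158.3 376.8] yaw [ 0.983 -0.184 -0.   ] w 8.195316058972471 t 5.55 F [ 0.4 -0.1 -1.9] gf 58.7
0 10
offset cm [ 0.04 -0.09 16.13] rot deg [-0.01  0.01 -0.08] | pos [517.1 158.3 376.8] yaw [ 0.983 -0.184 -0.   ] w 8.195316058972471 t 5.55 F [ 0.4 -0.1 -1.9] gf 58.7
0 0
offset cm [ 0.04 -0.09 17.13] rot deg [-0.01  0.01 -0.08] | pos [517.1 158.3 376.8] yaw [ 0.983 -0.184 -0.   ] w 8.195316058972471 t 5.55 F [ 0.4 -0.1 -1.9] gf 58.7
14 120
offset cm [0.05 4.13 5.64] rot deg [13.99 -0.   -0.08] | pos [517.1 158.3 376.8] yaw [ 0.983 -0.184 -0.   ] w 8.195316058972471 t 5.55 F [ 0.4 -0.1 -1.9] gf 58.7
14 20
offset cm [ 0.05  4.13 15.64] rot deg [13.99 -0.   -0.08] | pos [517.1 158.3 376.8] yaw [ 0.983 -0.184 -0.   ] w 8.195316058972471 t 5.55 F [ 0.4 -0.1 -1.9] gf 58.7
14 10
offset cm [ 0.05  4.13 16.64] rot deg [13.99 -0.   -0.08] | pos [517.1 158.3 376.8] yaw [ 0.983 -0.184 -0.   ] w 8.195316058972471 t 5.55 F [ 0.4 -0.1 -1.9] gf 58.7
14 0
offset cm [ 0.05  4.13 17.64] rot deg [13.99 -0.   -0.08] | pos [517.1 158.3 376.8] yaw [ 0.983 -0.184 -0.   ] w 8.195316058972471 t 5.55 F [ 0.4 -0.1 -1.9] gf 58.7
```

View pics/side_over.png

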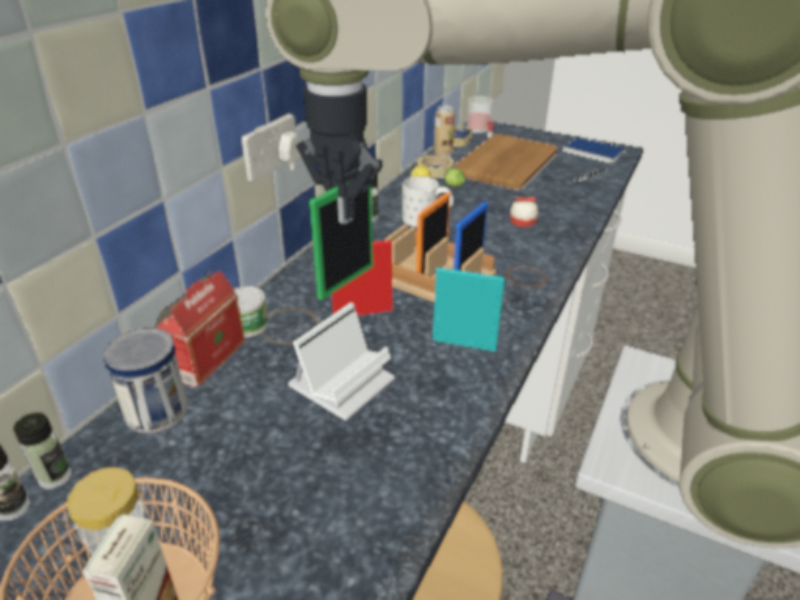

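The tablet hangs over the stand at (340,240), upright with the screen to the front and centred. I'll lean it 14° about its bottom edge and lower it to about 15 mm above the floor.

Emit:
{"op": "step_arm", "data": {
  "plan": [
    {"offset": [0,0.8,0.6],"rot": [3,0,0],"gripper": 0},
    {"offset": [0,2,2],"rot": [7,0,0],"gripper": 0},
    {"offset": [0,3.2,4],"rot": [11,0,0],"gripper": 0},
    {"offset": [0,4.1,5.6],"rot": [14,0,0],"gripper": 0},
    {"offset": [0,4.1,8],"rot": [14,0,0],"gripper": 0},
    {"offset": [0,4.1,10.5],"rot": [14,0,0],"gripper": 0},
    {"offset": [0,4.1,13],"rot": [14,0,0],"gripper": 0},
    {"offset": [0,4.1,15],"rot": [14,0,0],"gripper": 0},
    {"offset": [0,4.1,16],"rot": [14,0,0],"gripper": 0},
    {"offset": [0,4.1,16],"rot": [14,0,0],"gripper": 0},
    {"offset": [0,4.1,16],"rot": [14,0,0],"gripper": 0}
  ]
}}

```text
time_s: 6.65
eef_pos: [557.5, 151.5, 217.8]
ee_rot: [-0.093, 0.763, 0.635, -0.077]
force: [0.3, 0.6, -2.4]
grip_width: 0.102
grip_force: 58.7
```

```bash
python3 g.py near; python3 - <<'E'
from h import *
seat=np.array((516.2,158.9,31)); t=np.radians(-10.5); ex=np.array([np.cos(t),np.sin(t),0]); L=174.5
for h in(10,0,-4):
    a=np.radians(14); up=np.array([0,0,np.cos(a)])+ex*np.sin(a)
    target(seat+[0,0,h]+L*up,-10.5,14)
c=cv2.imread("pics/side_near.png"); cv2.imwrite("pics/crop_near.png",cv2.resize(c[200:440,240:500],(650,600),interpolation=cv2.INTER_CUBIC))
E
```

```text
side 455 min [507. 103.  58.] max [560. 209. 195.]
  top rect [552.2 153.3] [105.7  14. ] 80.4
top 14 min [508. 101.  68.] max [529. 108. 156.]
  top rect [528.  100.9] [0.1 3.5] 75.3
offset cm [-0.04  0.22  0.75] rot deg [ 0.12 -0.03  0.  ] | pos [557.5 151.7 218.1] yaw [ 0.955 -0.177 -0.24 ] w 8.523185199201597 t 6.75 F [ 0.8  0.3 -2.5] gf 58.7
offset cm [-0.04  0.46  1.72] rot deg [ 0.12 -0.03  0.  ] | pos [557.5 151.7 218.1] yaw [ 0.955 -0.177 -0.24 ] w 8.523185199201597 t 6.75 F [ 0.8  0.3 -2.5] gf 58.7
offset cm [-0.04  0.55  2.11] rot deg [ 0.12 -0.03  0.  ] | pos [557.5 151.7 218.1] yaw [ 0.955 -0.177 -0.24 ] w 8.523185199201597 t 6.75 F [ 0.8  0.3 -2.5] gf 58.7
```

View pics/crop_near.png

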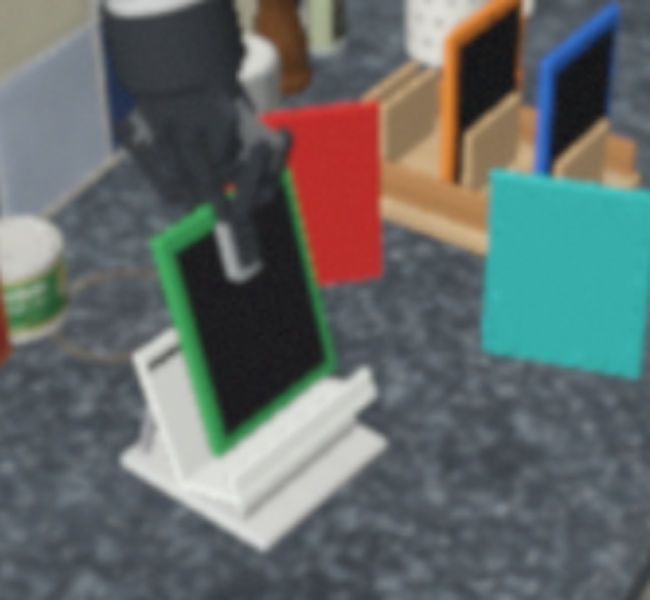

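The tablet leans between the lip and the backrest with its bottom edge about 15 mm above the floor. I'll lower it slowly until it touches.

Emit:
{"op": "step_arm", "data": {
  "plan": [
    {"offset": [0,0.1,0.4],"rot": [0,0,0],"gripper": 0},
    {"offset": [0,0.2,0.8],"rot": [0,0,0],"gripper": 0},
    {"offset": [0,0.3,1.1],"rot": [0,0,0],"gripper": 0},
    {"offset": [0,0.35,1.3],"rot": [0,0,0],"gripper": 0},
    {"offset": [0,0.4,1.5],"rot": [0,0,0],"gripper": 0},
    {"offset": [0,0.4,1.5],"rot": [0,0,0],"gripper": 0}
  ],
  "squeeze": 30
}}

```text
time_s: 7.35
eef_pos: [557.6, 151.7, 201.9]
ee_rot: [-0.093, 0.763, 0.635, -0.077]
force: [1.6, 0.5, 1.7]
grip_width: 0.096
grip_force: 59.4
```

Emit:
{"op": "step_arm", "data": {
  "plan": [
    {"offset": [0,0.02,0.1],"rot": [0,0,0],"gripper": 0},
    {"offset": [0,0.05,0.2],"rot": [0,0,0],"gripper": 0},
    {"offset": [0,0.05,0.2],"rot": [0,0,0],"gripper": 0}
  ]
}}

```text
time_s: 7.65
eef_pos: [557.9, 151.6, 201.7]
ee_rot: [-0.093, 0.763, 0.635, -0.077]
force: [0.3, -1.5, 14.6]
grip_width: 0.093
grip_force: 61.2
```

Contact is confirmed (Fz +14.6 N). I'll release, then back off along the tool axis.

Emit:
{"op": "step_arm", "data": {
  "plan": [
    {"offset": [0,0,-0.1],"rot": [0,0,0],"gripper": 1.5},
    {"offset": [0,0,-0.1],"rot": [0,0,0],"gripper": 3},
    {"offset": [0,0,-0.1],"rot": [0,0,0],"gripper": 7},
    {"offset": [0,0,-0.1],"rot": [0,0,0],"gripper": 7},
    {"offset": [0,0,-0.1],"rot": [0,0,0],"gripper": 7},
    {"offset": [0,0,-0.1],"rot": [0,0,0],"gripper": 7},
    {"offset": [0,0,-1],"rot": [0,0,0],"gripper": 7},
    {"offset": [0,0,-3],"rot": [0,0,0],"gripper": 7},
    {"offset": [0,0,-6],"rot": [0,0,0],"gripper": 7},
    {"offset": [0,0,-9],"rot": [0,0,0],"gripper": 7},
    {"offset": [0,0,-12],"rot": [0,0,0],"gripper": 7},
    {"offset": [0,0,-12],"rot": [0,0,0],"gripper": 7}
  ]
}}

```text
time_s: 8.85
eef_pos: [587.0, 146.2, 320.4]
ee_rot: [-0.091, 0.764, 0.635, -0.075]
force: [-0.1, 0.8, 0.6]
grip_width: 0.82
grip_force: 0.0
```

```bash
python3 g.py end; python3 - <<'E'
from h import *
s=sense(); print(s["eef_pos"],s["force"],s["grip_width"])
c=capture("side"); W=cloud(c); hsv=cv2.cvtColor(c["color"],cv2.COLOR_RGB2HSV)
m=(hsv[...,2]<70)&(abs(W[...,0]-540)<60)&(abs(W[...,1]-155)<50)&(W[...,2]>45)&(W[...,2]<165)
P=W[m]; cen=P.mean(0); n=np.linalg.svd(P-cen)[2][2]; n*=np.sign(n[0]); print(len(P),cen,n,"lean",np.degrees(np.arcsin(-n[2])),"yaw",np.degrees(np.arctan2(n[1],n[0])))
cv2.imwrite("pics/crop_end.png",cv2.resize(c["color"][100:280,150:330,::-1],(600,600),interpolation=cv2.INTER_CUBIC))
E
```

```text
side 597 min [511.  98.  41.] max [591. 207. 167.]
  top rect [581.4 147.1] [107.6  14.1] 79.5
top 138 min [511.  92.  44.] max [578. 121. 166.]
  top rect [572.7  98.5] [14.8 13. ] 75.9
[585.88220125 146.35084267 316.10366106] [-0.09989728 -0.65982675 -0.09981139] 0.8222335329961585
1490 [548.70991639 152.13852306 103.10798747] [ 0.87262845 -0.1629648  -0.46039337] lean 27.412493724669567 yaw -10.57822858663014
```

View pics/crop_end.png

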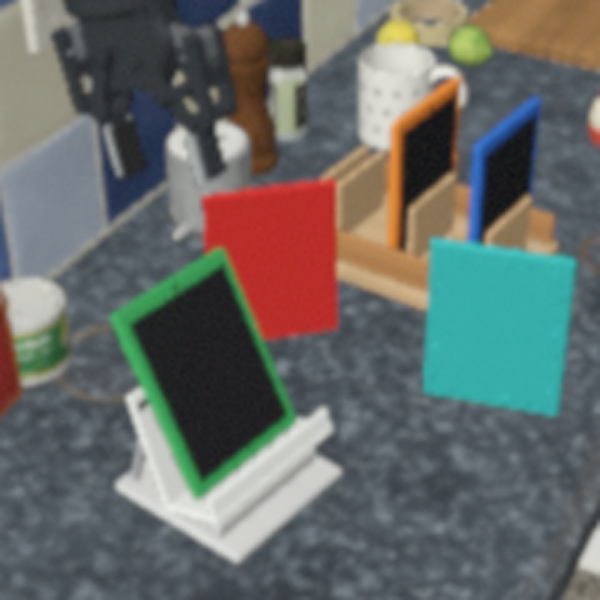

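The green tablet leans on the backrest at about 27°, centred and aligned (yaw −10.6° against −10.5°), screen to the front. Its centre is about 37 mm behind and 70 mm above the seat. Blue and orange are in place, and the gripper is clear. I'll let it settle and check that it is still.

Emit:
{"op": "step_arm", "data": {
  "plan": [
    {"offset": [0,0,0],"rot": [0,0,0],"gripper": 7},
    {"offset": [0,0,0],"rot": [0,0,0],"gripper": 7},
    {"offset": [0,0,0],"rot": [0,0,0],"gripper": 7},
    {"offset": [0,0,0],"rot": [0,0,0],"gripper": 7},
    {"offset": [0,0,0],"rot": [0,0,0],"gripper": 7}
  ]
}}

```text
time_s: 9.5
eef_pos: [585.8, 146.4, 315.7]
ee_rot: [-0.094, 0.763, 0.635, -0.078]
force: [0.1, 0.1, -0.3]
grip_width: 0.816
grip_force: 0.0
```

```bash
python3 g.py fin; python3 -c "
from h import *
print(np.abs(sense()['dq']).max()); print(finish_job())"
```

```text
side 595 min [511.  98.  42.] max [590. 207. 167.]
  top rect [580.8 147.1] [106.7  13.1] 81.2
top 139 min [511.  92.  44.] max [577. 122. 165.]
  top rect [572.7  98.6] [15.  13.1] 72.4
0.001970267676693096
the job is handed in; nothing more can be done
None
```

The green tablet is on the recipe stand, centred, leaning back about 27° with its screen to the open front; blue and orange still stand in their slots, the gripper is clear, and the job was handed in at about 9.6 s (no verdict was returned).

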